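Lock the idling sample carousel

ROBOT

A 6-joint arm with a two-finger parallel gripper is mounted at the origin on a cart in front of the work surface, level with it; the furniture and walls round the work are solid. World frame = base frame: x ahead of the robot, y to its left, z up, the work surface at z = 0. Lengths are in mm, angles in rad, forces in N, time in s.
With the tool pointing down it reaches from about 350 to 775 mm from the base axis. Payload 7.3 kg.
Tool frame: the origin (TCP) lies midway between the tips of the shut fingers; the grasp point (between the pads) lies 19 mm behind it (bot.hold_point_z is the distance from the TCP to the grasp point, in mm); z points along the fingers, y is the direction in which the jaws open and shut (so a half turn about z gives the same grasp; the last joint's range is limited). The gripper opens to 92 mm and grips with 3 to 60 N. Pads are 19 mm wide; open, the fingers measure 130 mm over their backs; the gripper's body (75 mm by 190 mm) begins 47 mm behind the grasp point.
Start: joints at [0.97, 0.342, 1.524, -0, 1.275, -0.146], TCP at [230.612, 471.66, 226.741] pointing down, gripper open.
Joint ranges: [-2.53, 2.53], [-0.77, 2.02], [0.04, 2.7], [-1, 4.14], [0.28, 2.66], [-3.11, 3.11]. Speed limits (rad/s): [2.57, 2.57, 3.14, 3.14, 3.14, 3.14].

INTERFACE

Orientations are given as [roll, pitch, yaw] about the fixed x, y, z axes, in that order (R = Rz(yaw) Ry(pitch) Rx(roll)).
In Python, from plant import bot gives the robot as it stands.
- The arm moves only by the tool servo_tool, never from a script. Its argument "series" is a list of rows, each a list of 5 numbers: the opening, from 0 (shut) to 1 (fully open), then the shift along the tool's x, y, z each as a share of 50 mm, from -1 to 1, then the turn about the tool's z as a share of 90 degrees, from -1 to 1. In form: [[gripper, tx, ty, tz, spin], ...]. A call has 1 to 20 rows; each row shifts and turns the commanded pose from where the row before left it, along the tool's axes as they then stand; what a row does not reach is not made up. A row lasts 1/8 s, in which the tool goes at most 62.5 mm and 10.7 degrees, less where a joint would pass 70% of its speed; a pose out of reach is approached as far as the arm can. A call with a number of a shift or a turn outside -1 to 1 is refused whole. A call with a gripper value outside its range is refused whole. The fingers move at their own pace and stop on an object; the grip force is fixed at half the most. Time passes only in rows, so rows that do not move let the fingers close. It gives the time, the measured TCP pose, the force and the opening at its end, in the units of the state.
- bot.get_obs(): the state, without advancing time (a new reading comes with each control period).
- bot.capture(name): name is "side" or "top" or "wrist"; returns the picture (420x560x3 uint8, red, green, blue); there is no depth.
- bot.camera_model(name): a dict with "mtx" (3x3 intrinsics, pixels), "world_from_camera" (4x4, takes a point from camera to world coordinates). Camera axes: x right, y up, looking along -z (the intrinsics and any distortion apply to the point x, -y, -z); pixel columns grow to the right and rows downward; lengths in mm; the calibration is good to about 2 mm. A picture is of the moment at which its call begins: read the wrist's pose just before it. camera_model takes no time and is no camera call; for the wrist camera it gives the pose at the moment of the call.
- bot.close_job(): hands the job in, once; it reports no verdict.
Trained networks look in the newest picture that a camera, given by its name, has taken for a name from the list of things; names that differ only in an ending like _2 or _b are one class to them, and where a whole thing is asked for, a point or a joint stands for the part that bears it (a point fixed in the world has none). Each returns a list of dicts, best first, with "p" (0 to 1); they miss things now and then, are a little off and sometimes report something else, mostly with a low value. They report only what shows in the picture. A call takes as long as a camera call.
- bot.outline_of(camera, label): "mask" (420x560 bool, what is visible of it).
- bot.pinpoint(camera, label): "point" ([x, y, z] in mm, in the coordinates of the camera as it stood for that picture, good to about 4 mm: a listed point, or the origin of a listed thing).
The state is a dict: "time": time; "joint_positions": joint angles; "dq": joint speeds; "tau": joint torques, N m; "tool_pos": TCP position; "tcp_rot": TCP orientation; "contact_force": force on the tool from outside, world axes, zero at the start; "moment": the same for the moment, N m; "grip_width": finger opening in mm.
Only numpy, scipy, OpenCV 4.12 (cv2) and the standard library are available. Lean on these libraries where they do the work, as an engineer would, in place of code of your own. Each camera call takes 0.05 s, during which the arm holds its last target.

TASK

The sample carousel is still idling round on its weak drive: park it. Take the locking pin out of its parking block, slow the platter to a crawl (under a sixth of a turn per second) by pressing the pin's tip gently on its outer ring above the fixed socket, only then let the platter's hole come under the tip, and push the pin down through the hole until it stands fully home in the socket and locks the platter. Press only lightly on the sprung platter (never above 15 N), leave the glassware alone, and let go of the pin.

Things in the scene. Friction and masses are not known exactly. Their poses are not given: they have to be found in the camera images.
- stand: the carousel's fixed drive unit: round off-white housing, 176 mm across, 40 mm high. Origin: centre of its underside, on the platter's vertical axis; z up; the socket lies on its -x side. A small black pointer block (12 x 5 mm, 7 mm high) on the housing's top, 76 mm from the axis just outside the platter's edge, marks the socket's direction
- socket (a point): centre of the mouth of the fixed socket in the housing's top (40 mm up), 50 mm from the axis, hidden under the platter except when the hole passes; a blind slot 15 mm long along the radius (point x), 13 mm wide along the rim (point y), 26 mm deep: its floor is 26 mm below this point
- hole (a point): centre of the only through hole in the platter's outer ring, at the platter's upper face, 50 mm from the axis; 15 mm wide along the rim, 16 mm along the radius; turns with the platter. The platter: aluminium disc 132 mm across, 8 mm thick, its face 56 mm above the worktop when unloaded; its hub rises 6 mm above the face; eight small closed wells lie round the hub
- spindle (a joint): how far the sprung platter is pressed down, in m: 0 unloaded. It gives 1 mm per newton after the first 0.5 N and meets a hard stop at 0.008; it springs up again when the pressure goes, so a tip pressing on the ring drops into the hole, by as much as the platter was pressed down, when the hole comes by slowly
- carousel (a joint): turn of the platter in rad, growing anticlockwise seen from above, not wrapping; at every multiple of 2 pi the hole stands over the socket. It idles at about 3.2 rad/s; its weak drive (0.11 N m, 2.2 N at the hole) never stops by itself. Pressing on the ring slows it in proportion; somewhere from 2.5 to 6 N (friction differs) it stalls until eased, a little less makes it crawl
- pin_head (a point): centre of the locking pin's head: black, ribbed, round, 24 mm across, 34 mm tall (grasp here from above), on a steel shank 10 mm across, 56 mm long, chamfered 1.5 mm at the tip; 90 mm tall in all, about 60 g. Pin's z runs from tip to head; this point is 73 mm above the tip. At first it stands upright 18 mm deep in the parking block. Fully home, its head stands 14 mm clear of the platter
- pin_tip (a point): centre of the flat end of the locking pin's shank
- park: parking block of the pin, fixed, grey, 46 x 46 x 25 mm, with one hole 13.5 mm across and 18 mm deep; origin at the centre of its underside
- beaker_50_mid (a point): bystander: small glass beaker, about 50 mm across and 61 mm tall; point 30 mm up its axis
- scint_vial_1_mid (a point): bystander: glass vial with white cap, 27 mm across and 60 mm tall; point half-way up
- scint_vial_2_mid (a point): bystander: a second glass vial with white cap, 27 mm across and 60 mm tall; point half-way up

How it is judged (in metres and radians):
On the way, in this order (a step that is already met when the one before it is completed fails the run):
1. the pin's tip presses the platter down a little above the socket, and the platter has slowed below 1.05 rad/s (a sixth of a turn per second) (contact force between pin and carousel above 0.2 N and velocity of joint carousel below 1.05 rad/s and z of pin_tip in the frame of socket above 0.005 m and horizontal distance between pin_tip and socket below 0.012 m and value of joint spindle above 0.001 m), for 0.1 s.
2. the pin is home in the socket through the hole and the platter is stopped (z of pin_tip in the frame of socket below -0.022 m and horizontal distance between pin_tip and socket below 0.006 m and velocity of joint carousel below 0.15 rad/s), for 0.2 s.
At the end, for the whole second after the job is handed in: The pin stands in the socket through the platter's hole, tip within 4 mm of the socket's floor and 6 mm of its centre, less than 0.2 rad from upright, at rest; the platter's hole is within 8 mm of the socket and the platter stands still (under 0.1 rad/s) (z of pin_tip in the frame of socket below -0.022 m and horizontal distance between pin_tip and socket below 0.006 m and angle between pin_tip's own z axis and vertical below 0.2 rad and horizontal distance between hole and socket below 0.008 m and velocity of joint carousel between -0.1 and 0.1 rad/s and linear speed of pin below 0.02 m/s); the robot touches nothing.
It fails at once if the pin pressed or struck the platter with more than 15 N (contact force between pin and carousel above 15 N).
It fails at once if the robot itself pressed on the platter with more than 15 N (contact force between the arm and carousel above 15 N).
It fails at once if a finger pressed on the platter with more than 15 N (contact force between the fingers and carousel above 15 N).
It fails at once if a bystander was moved by more than 20 mm (distance of any of beaker_50_mid, scint_vial_1_mid, scint_vial_2_mid from where it was at the start of the episode above 0.02 m).
It also fails if it takes over 58 s, if anything falls off the work surface, if the arm or the gripper's body presses on something with over 40 N, if the wrist force passes 120 N, or if a joint passes its speed limit or range.

## Working session

There is one attempt and no reset: what is moved stays moved. The work goes in short steps, Python scripts to look and compute and a tool call to move; the robot and the scene stay as the last step left them, time stands still between calls to the robot, and variables do not carry over. Pictures are saved under pics/ and viewed, and the job is handed in when it is done.

Besides the shell and the picture viewer there is one more tool, called after "Call:" as name([rows], argument=value, ...), one row to a line, values as JSON. servo_tool: Moves the arm, as the interface text tells. Shift numbers are shares of 50 mm and turn numbers shares of 90 degrees, none past 1 either way. Its arguments: {"type":"object","properties":{"series":{"type":"array"}},"required":["series"]}

```bash
ls; mkdir -p pics
cat > h.py <<'E'
import numpy as np, cv2
from plant import bot
def snap(c,n):
    im=bot.capture(c); cv2.imwrite(f'pics/{n}.png',im[:,:,::-1]); return im
def w(c,p):
    T=np.array(bot.camera_model(c)['world_from_camera']); return (T@np.r_[p,1])[:3]
def find(c,l,k=3):
    r=bot.pinpoint(c,l)
    for d in r[:k]: print(c,l,round(d['p'],2),w(c,d['point']).round(1))
    return r
def proj(c,P):
    m=bot.camera_model(c);T=np.linalg.inv(np.array(m['world_from_camera']));q=(T@np.r_[P,1])[:3]
    v=np.array(m['mtx'])@np.array([q[0],-q[1],-q[2]]);return v[:2]/v[2]
def ray(c,uv,z):
    m=bot.camera_model(c);T=np.array(m['world_from_camera'])
    d=np.linalg.inv(np.array(m['mtx']))@np.array([uv[0],uv[1],1]);d=T[:3,:3]@np.array([d[0],-d[1],-d[2]])
    o=T[:3,3];return o+d*(z-o[2])/d[2]
E
python3 - <<'E'
from h import *
print(bot.get_obs())
snap('top','t0'); 
for l in ['stand','socket','pin_head','park','hole']: find('top',l)
snap('side','s0')
for l in ['stand','pin_head','park','pin_tip']: find('side',l)
snap('wrist','w0')
for c in ['top','side']: print(bot.camera_model(c))
print(bot.hold_point_z, bot.get_obs()['time'])
E
```

```text
pics
{'time': 0.0, 'joint_positions': array([ 9.69992333e-01,  3.42762734e-01,  1.52501805e+00,  3.09117246e-05,
        1.27537879e+00, -1.46014741e-01]), 'dq': array([-1.34494346e-03,  2.33672994e-03,  3.76265143e-04, -7.30550297e-04,
       -1.18975894e-03,  9.20951871e-05]), 'tau': array([ 6.06694430e-04, -4.31249535e+01, -2.44219047e+01,  7.17634242e-02,
        5.61216718e-02, -1.86886796e-04]), 'tool_pos': array([230.36800918, 471.31244945, 226.0238305 ]), 'tcp_rot': array([-3.14004671e+00, -2.57225518e-04,  2.68679418e+00]), 'contact_force': array([-0.00899386, -0.41471548, -1.25761576]), 'moment': array([ 0.01251406, -0.08873033,  0.04062244]), 'grip_width': 92.16208780639421}
top stand 0.81 [548.9 161.    2.9]
top socket 0.92 [503.6 143.7  36.7]
top socket 0.58 [453.  413.2  31.9]
top pin_head 0.72 [502.6 -23.   80.2]
top park 0.62 [495.1 -24.6   1.4]
top hole 0.96 [510.  186.3  54.8]
side stand 0.83 [552.4 158.4  -2.9]
side stand 0.42 [503.1 -19.8  77.9]
side pin_head 0.96 [503.9 -19.8  74.7]
side park 0.93 [502.2 -20.3   0.7]
side pin_tip 0.87 [501.  -23.9   5.9]
{'mtx': 
[... 352 characters left out ...]
 [-8.31838596e-03,  1.17163456e-01,  9.93077806e-01,
         9.53503929e+02],
       [ 0.00000000e+00,  0.00000000e+00,  0.00000000e+00,
         1.00000000e+00]])}
{'mtx': array([[433.48504942,   0.        , 283.17049144],
       [  0.        , 433.48504942, 206.40906168],
       [  0.        ,   0.        ,   1.        ]]), 'world_from_camera': array([[ 9.10139032e-01,  2.77907042e-01, -3.07269617e-01,
         2.98718281e+02],
       [-4.14230958e-01,  5.96572612e-01, -6.87396416e-01,
        -4.18114479e+02],
       [-7.72366680e-03,  7.52906897e-01,  6.58081720e-01,
         6.35395164e+02],
       [ 0.00000000e+00,  0.00000000e+00,  0.00000000e+00,
         1.00000000e+00]])}
18.8 0.6
```

```bash
python3 -c "
import cv2,numpy as np
a=cv2.imread('pics/t0.png');b=cv2.imread('pics/s0.png')
cv2.imwrite('pics/t0c.png',cv2.resize(a[110:330,180:460],None,fx=2.7,fy=2.7,interpolation=2))"
```

```text
(no output)
```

View pics/t0.png

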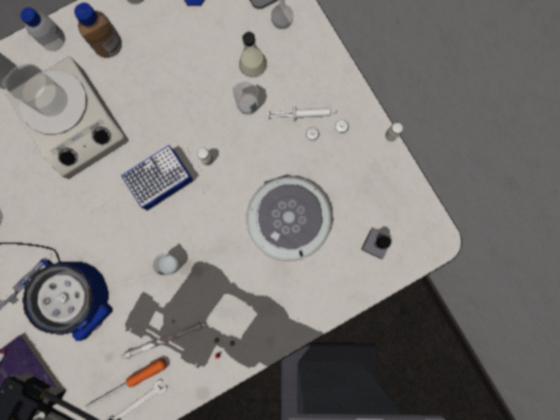

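View pics/s0.png

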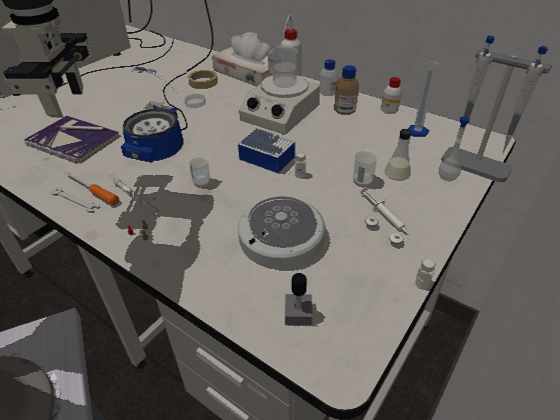

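View pics/t0c.png

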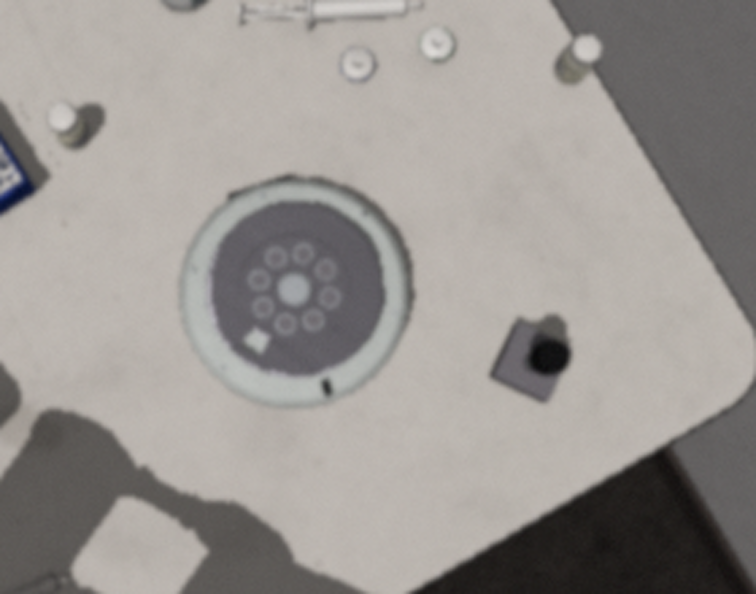

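Run:
```python
from h import *
hub=ray('top',(288.5,217.4),62); ptr=ray('top',(301.1,253.3),46)
print('hub',hub,'ptr',ptr, np.linalg.norm((ptr-hub)[:2]))
d=(ptr-hub)[:2];d/=np.linalg.norm(d);print('sock',hub[:2]+50*d, d)
print('pin', ray('top',(180+549/2.7,110+355/2.7),97))
o=bot.get_obs();print(o['tool_pos'],o['tcp_rot'])
h=bot.camera_model('wrist');print(h['world_from_camera'])
for P in ([*hub[:2],62],[*ptr[:2],47],[501.5,-21,97]): print(proj('side',P))
```

```text
hub [548.79092159 161.02239393  62.        ] ptr [478.30874815 135.12308944  46.        ] 75.09001761168268
sock [501.85913513 143.7768896 ] [-0.93863573 -0.34491009]
pin [500.40528801 -18.67374318  97.        ]
[230.59865845 471.64206013 226.71067223] [3.14158457e+00 2.89982741e-05 2.68681252e+00]
[[ 4.38059203e-01 -8.58538858e-01 -2.66486707e-01  1.58830789e+02]
 [ 8.98946048e-01  4.18490578e-01  1.29466745e-01  5.07752721e+02]
 [ 3.69944445e-04 -2.96271271e-01  9.55103763e-01  3.83433175e+02]
 [ 0.00000000e+00  0.00000000e+00  0.00000000e+00  1.00000000e+00]]
[279.1692625  214.91269041]
[250.93856536 239.63141255]
[298.39597588 276.87595637]
```

View pics/w0.png

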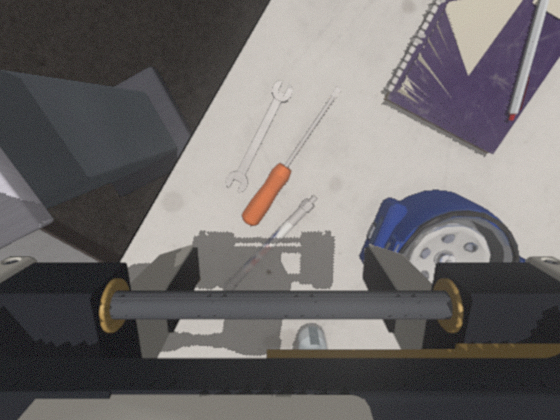

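Call:
servo_tool([
  [1,-0.765,-0.5375,0.1,0],
  [1,-0.765,-0.5375,0.1,0],
  [1,-0.765,-0.5375,0.1,0],
  [1,-0.765,-0.5375,0.1,0],
  [1,-0.765,-0.5375,0.1,0],
  [1,-0.765,-0.5375,0.1,0],
  [1,-0.765,-0.5375,0.1,0],
  [1,-0.765,-0.5375,0.1,0],
  [1,-0.765,-0.5375,0.1,0],
  [1,-0.765,-0.5375,0.1,0],
  [1,-0.765,-0.5375,0.1,0],
  [1,-0.765,-0.5375,0.1,0],
  [1,0,0,0,0],
])

```text
time: 2.22
tool_pos: [502.3, -22.2, 166.2]
tcp_rot: [-3.141, 0.0, 2.683]
contact_force: [-0.1, -0.8, 0.1]
grip_width: 91.8
```

Run:
```python
from h import *
snap('wrist','w1'); find('wrist','pin_head');find('wrist','park');
print(bot.get_obs())
```

```text
wrist pin_head 0.6 [501.5 -12.6  79.6]
wrist park 0.78 [504.9 -17.5  -2.8]
wrist park 0.61 [497.8 -16.    5.6]
{'time': 2.375, 'joint_positions': array([-1.91361373e-01,  3.57980632e-01,  1.67939800e+00,  4.80487244e-04,
        1.10498468e+00, -1.30761684e+00]), 'dq': array([ 0.01671242, -0.01147069,  0.0033566 , -0.00074491, -0.00200665,
       -0.0023468 ]), 'tau': array([-8.21626782e-01, -4.11906588e+01, -2.24439025e+01, -5.78939903e-02,
        5.03606920e-02, -5.20272763e-03]), 'tool_pos': array([500.74371352, -19.05043988, 166.64161743]), 'tcp_rot': array([ 3.14137880e+00, -8.55813939e-04,  2.68683591e+00]), 'contact_force': array([-0.1208515 ,  1.05841428,  0.01937876]), 'moment': array([ 0.01736636, -0.00366591, -0.03175867]), 'grip_width': 91.2652685723564}
```

View pics/w1.png

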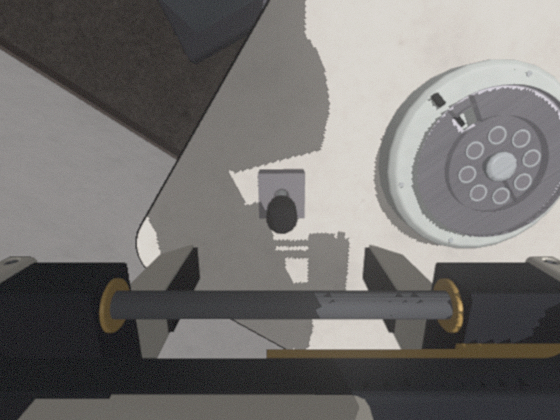

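```bash
python3 - <<'E'
from h import *
for z in (97,80,63,25): print(z,proj('wrist',(500.7,-19.5,z)))
m=bot.outline_of('wrist','pin_head');
for d in m[:2]:
    y,x=np.nonzero(d['mask']);print(d['p'],x.min(),x.max(),y.min(),y.max(),x.mean(),y.mean())
im=cv2.imread('pics/w1.png');dk=(im[180:250,250:320].max(2)<30);y,x=np.nonzero(dk);print(x.min()+250,x.max()+250,y.min()+180,y.max()+180)
hub=ray('wrist',(501.5,166),62);ptr=ray('wrist',(438,99),47);print(hub,ptr,np.linalg.norm((ptr-hub)[:2]))
d=(ptr-hub)[:2];d/=np.linalg.norm(d);print(hub[:2]+50*d,d)
best=None
for X in np.arange(490,512,.5):
  for Y in np.arange(-30,-5,.5):
    pts=[]
    for z in (63,97):
      for a in np.linspace(0,6.28,24): pts.append(proj('wrist',(X+12*np.cos(a),Y+12*np.sin(a),z)))
    c=np.array(pts); e=abs(c[:,0].min()-265.5)+abs(c[:,0].max()-298)+abs(c[:,1].min()-(y.min()+180))+abs(c[:,1].max()-(y.max()+180))
    if best is None or e<best[0]: best=(e,X,Y)
print(best)
E
python3 -c "
import cv2
a=cv2.imread('pics/w1.png');cv2.imwrite('pics/w1c.png',cv2.resize(a[150:260,230:340],None,fx=5,fy=5))
cv2.imwrite('pics/w1d.png',cv2.resize(a[50:260,370:560],None,fx=2.8,fy=2.8))"
```

```text
97 [278.82511261 221.57077382]
80 [278.94093701 214.621047  ]
63 [279.04295661 208.49963917]
25 [279.2322013  197.14452727]
0.97 266 296 190 233 281.1342412451362 213.49610894941634Traceback (most recent call last):
  File "<stdin>", line 6, in <module>
    return umr_minimum(a, axis, None, out, keepdims, initial, where)
ValueError: zero-size array to reduction operation minimum which has no identity
```

View pics/w1c.png

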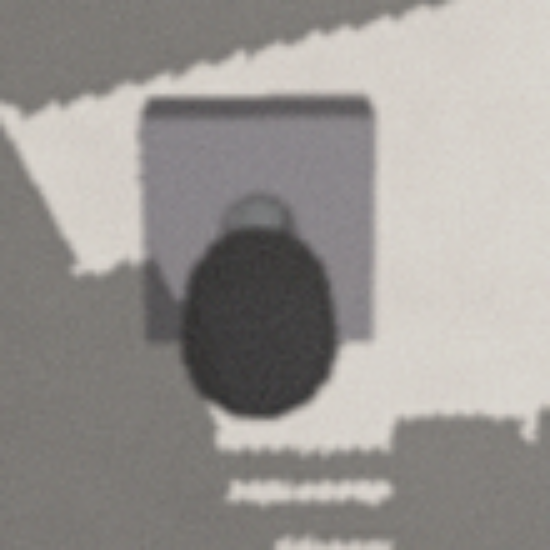

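View pics/w1d.png

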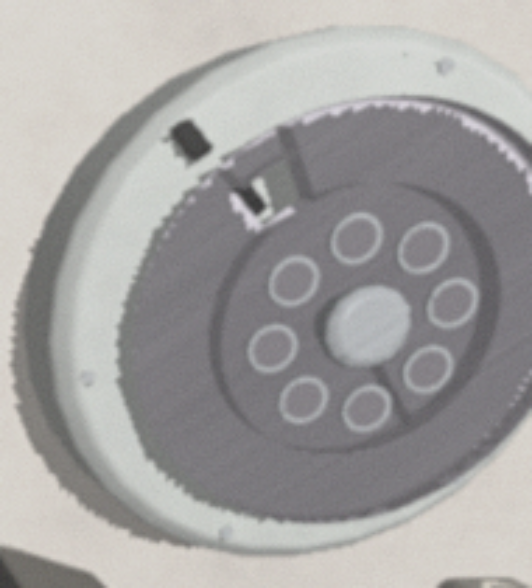

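Run:
```python
from h import *
best=None
for X in np.arange(490,512,.5):
  for Y in np.arange(-30,-5,.5):
    c=np.array([proj('wrist',(X+12*np.cos(a),Y+12*np.sin(a),z)) for z in (63,97) for a in np.linspace(0,6.28,24)])
    e=abs(c[:,0].min()-266.6)+abs(c[:,0].max()-297)+abs(c[:,1].min()-195.6)+abs(c[:,1].max()-233.2)
    if best is None or e<best[0]: best=(e,X,Y)
print(best)
hub=ray('wrist',(370+370/2.8,50+320/2.8),62);ptr=ray('wrist',(370+193/2.8,50+140/2.8),46);print(hub,ptr,np.linalg.norm((ptr-hub)[:2]))
d=(ptr-hub)[:2];d/=np.linalg.norm(d);print(hub[:2]+50*d,d)
print(ray('wrist',(370+250/2.8,50+200/2.8),40))
o=bot.get_obs();print(o['time'],o['tool_pos'])
```

```text
Traceback (most recent call last):
  File "h.py", line 12, in proj
    m=bot.camera_model(c);T=np.linalg.inv(np.array(m['world_from_camera']));q=(T@np.r_[P,1])[:3]
ValueError: time passes only in moves, steps and waits
```

```bash
cat >> h.py <<'E'
_cm={}
def cm(c):
    if c not in _cm: _cm[c]=bot.camera_model(c)
    return _cm[c]
def proj(c,P):
    m=cm(c);T=np.linalg.inv(np.array(m['world_from_camera']));q=(T@np.r_[P,1])[:3]
    v=np.array(m['mtx'])@np.array([q[0],-q[1],-q[2]]);return v[:2]/v[2]
E
python3 - <<'E'
from h import *
best=None
for X in np.arange(490,512,.5):
  for Y in np.arange(-30,-5,.5):
    c=np.array([proj('wrist',(X+12*np.cos(a),Y+12*np.sin(a),z)) for z in (63,97) for a in np.linspace(0,6.28,24)])
    e=abs(c[:,0].min()-266.6)+abs(c[:,0].max()-297)+abs(c[:,1].min()-195.6)+abs(c[:,1].max()-233.2)
    if best is None or e<best[0]: best=(e,X,Y)
print(best)
hub=ray('wrist',(370+370/2.8,50+320/2.8),62);ptr=ray('wrist',(370+193/2.8,50+140/2.8),46);print(hub,ptr,np.linalg.norm((ptr-hub)[:2]))
d=(ptr-hub)[:2];d/=np.linalg.norm(d);print(hub[:2]+50*d,d)
print(ray('wrist',(370+250/2.8,50+200/2.8),40))
o=bot.get_obs();print(o['time'],o['tool_pos'])
E
```

```text
(np.float64(3.956414478058832), np.float64(500.0), np.float64(-16.5))
[547.99687429 165.80813698  62.        ] [478.54898734 140.68813989  46.        ] 73.85135919943171
[500.97818181 148.80100444] [-0.94037385 -0.34014265]
[504.45388612 153.98977582  40.        ]
2.425 [500.7500961  -18.74687292 166.81372857]
```

Call:
servo_tool([
  [1,0.02,0.016,0.4,0],
  [1,0,0,0.5,0],
  [1,0,0,0.5,0],
  [1,0,0,0.4,0],
  [1,0,0,0.23,0],
  [1,0,0,0,0],
  [0,0,0,0,0],
  [0,0,0,0,0],
  [0,0,0,0,0],
  [0,0,0,0,0],
  [0,0,0,0,0],
  [0,0,0,0,0],
])

```text
time: 3.92
tool_pos: [500.7, -18.5, 65.2]
tcp_rot: [3.141, -0.0, 2.687]
contact_force: [0.0, 0.1, 0.4]
grip_width: 36.3
```

Call:
servo_tool([
  [0,0,0,0,0],
  [0,0,0,0,0],
  [0,0,0,0,0],
  [0,0,0,0,0],
])

```text
time: 4.42
tool_pos: [500.8, -18.5, 65.2]
tcp_rot: [3.141, 0.0, 2.687]
contact_force: [0.3, -0.7, 0.3]
grip_width: 23.3
```

Run:
```python
from h import *
snap('wrist','w2')
print(bot.get_obs())
```

```text
{'time': 4.475, 'joint_positions': array([-1.90034710e-01,  4.94733480e-01,  1.79554652e+00,  1.38229028e-04,
        8.51333125e-01, -1.30617404e+00]), 'dq': array([ 4.21241771e-04, -1.76018605e-03, -5.90666038e-04,  1.58779287e-06,
       -1.43447121e-03,  6.87723131e-04]), 'tau': array([-1.28507065e-01, -4.43056297e+01, -1.77783108e+01, -8.73478269e-02,
        1.22377756e-01,  6.72239057e-04]), 'tool_pos': array([500.72990209, -18.48404817,  65.19340646]), 'tcp_rot': array([ 3.14149766e+00, -4.69521890e-05,  2.68684457e+00]), 'contact_force': array([-0.08908692, -0.01920238,  0.28754161]), 'moment': array([ 0.07475331, -0.01871589, -0.0207227 ]), 'grip_width': 23.296899668079455}
```

View pics/w2.png

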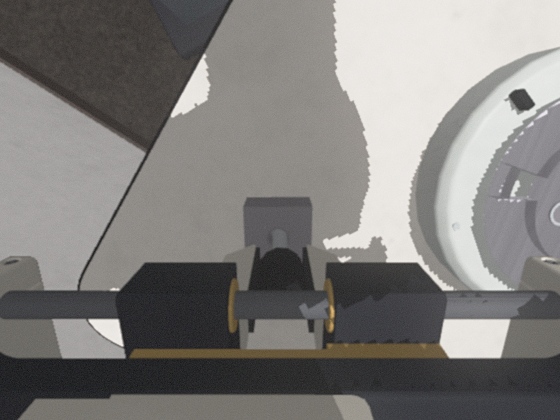

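Call:
servo_tool([
  [0,0,0,-0.2,0],
  [0,0,0,-0.4,0],
  [0,0,0,-0.4,0],
  [0,0,0,-0.4,0],
  [0,0.235,0.49,0,0],
  [0,0.235,0.49,0,0],
  [0,0.235,0.49,0,0],
  [0,0.235,0.49,0,0],
  [0,0.235,0.49,0,0],
  [0,0.235,0.49,0,0],
  [0,0,0,0,0],
  [0,0,0,0,0],
])

```text
time: 5.98
tool_pos: [502.0, 144.0, 135.5]
tcp_rot: [-3.141, 0.0, 2.687]
contact_force: [-0.3, 0.2, -0.7]
grip_width: 23.5
```

Run:
```python
from h import *
o=bot.get_obs();print(o['time'],o['tool_pos'],o['contact_force'])
np.save('wT.npy',bot.camera_model('wrist')['world_from_camera'])
a=snap('wrist','w3');find('wrist','pin_tip')
b=snap('side','s3');find('side','pin_tip');find('side','pin_head')
c=snap('top','t3')
def cr(n,x0,y0,w_,h_,f): 
    i=cv2.imread(f'pics/{n}.png');cv2.imwrite(f'pics/{n}c.png',cv2.resize(i[y0:y0+h_,x0:x0+w_],None,fx=f,fy=f,interpolation=cv2.INTER_CUBIC))
cr('w3',140,60,280,210,2.8);cr('s3',200,140,160,120,4.8);cr('t3',230,160,120,110,5)
```

```text
5.975 [501.9639852  144.04077852 135.51775622] [-0.29304082  0.21161257 -0.69213388]
wrist pin_tip 0.89 [500.6 142.4  74.4]
side pin_tip 0.65 [505.2 139.9  77.6]
```

View pics/w3c.png

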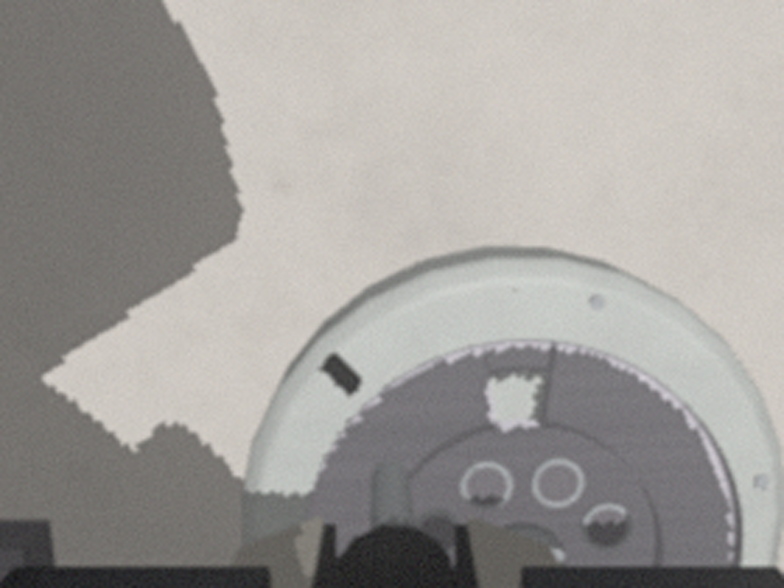

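View pics/s3c.png

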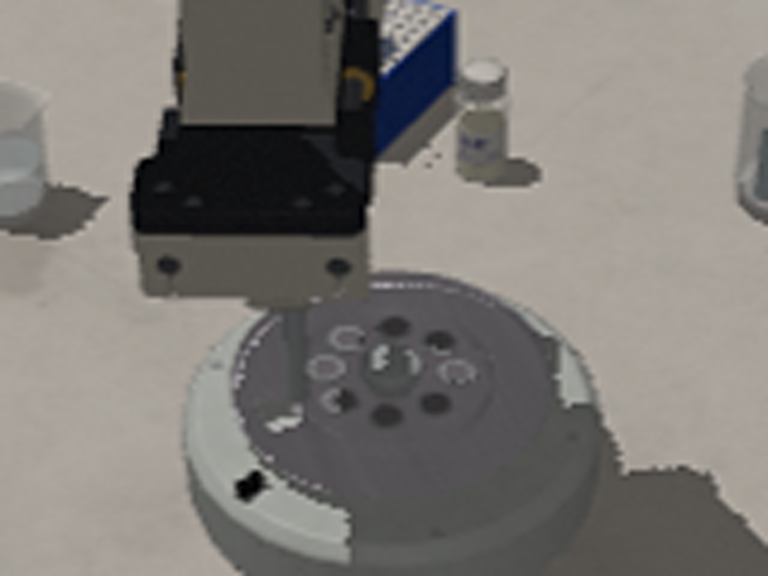

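View pics/t3c.png

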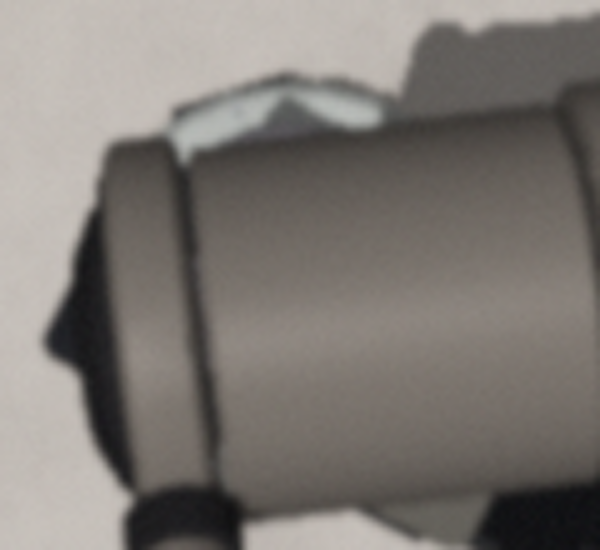

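```bash
cat > m.py <<'E'
from h import *
from scipy.optimize import least_squares
f=lambda p:(140+p[0]/2.8,60+p[1]/2.8)
E=np.array([ray('wrist',f(p),56)[:2] for p in [(440,362),(500,346),(560,343),(610,355),(650,375),(690,415),(715,460),(733,520)]])
r=least_squares(lambda c:np.hypot(*(E-c[:2]).T)-66,[548,161]);print('axis',r.x,r.fun.round(1))
ptr=ray('wrist',f((338,365)),47)[:2]; ptr2=ray('wrist',f((345,377)),43)[:2];print('ptr',ptr,ptr2)
d=(ptr-r.x);print(np.linalg.norm(d));d/=np.linalg.norm(d);print('sock w',r.x+50*d,ptr-26*d)
tip=ray('wrist',f((392,465)),77.3);print('tip w',tip)
g=lambda p:(200+p[0]/4.8,140+p[1]/4.8)
print('tip s',ray('side',g((297,400)),77.3),'ptr s',ray('side',g((250,483)),45))
E
python3 m.py
```

```text
axis [551.79119015 160.00580763] [-1.4 -0.7  0.7  1.1  1.2  0.  -1.1 -0.8]
ptr [477.6313502 139.0679186] [482.52705543 138.59250449]
77.0589193943969
sock w [503.67226989 146.42017134] [502.65318874 146.13244947]
tip w [501.84887354 144.56756429  77.3       ]
tip s [503.16798297 137.83382638  77.3       ] ptr s [479.93502378 133.62477699  45.        ]
```

Run:
```python
from h import *
F=[];t=[];G=[]
for i in range(42):
    t.append(bot.get_obs()['time']);F.append(bot.capture('wrist'))
np.savez('f.npz',F=np.array(F),t=t,T=bot.camera_model('wrist')['world_from_camera'])
tiles=[cv2.resize(f[170:270,220:420][:,:,::-1],None,fx=1,fy=1) for f in F[:40]]
rows=[np.hstack(tiles[i:i+4]) for i in range(0,40,4)]
cv2.imwrite('pics/m1.png',np.vstack(rows[:6]));cv2.imwrite('pics/m2.png',np.vstack(rows[6:]))
print(t[0],t[-1])
```

```text
6.275 8.325
```

View pics/m1.png

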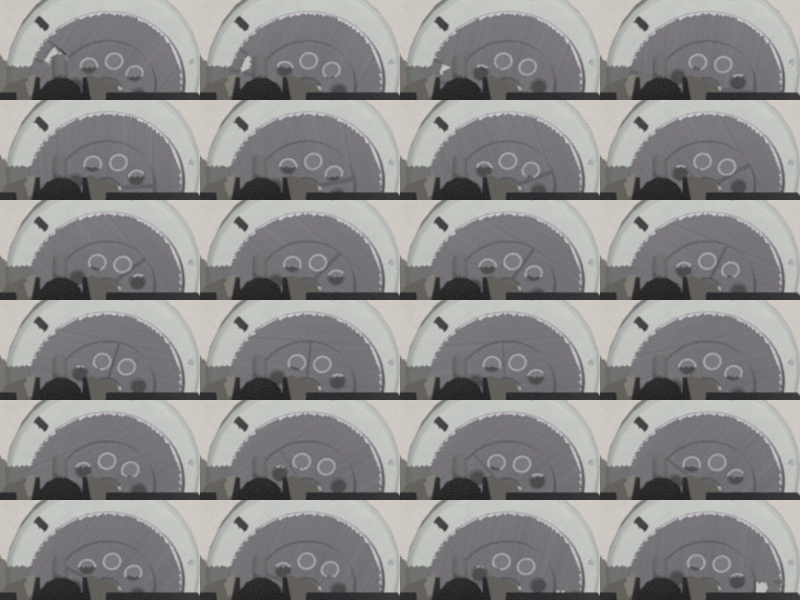

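View pics/m2.png

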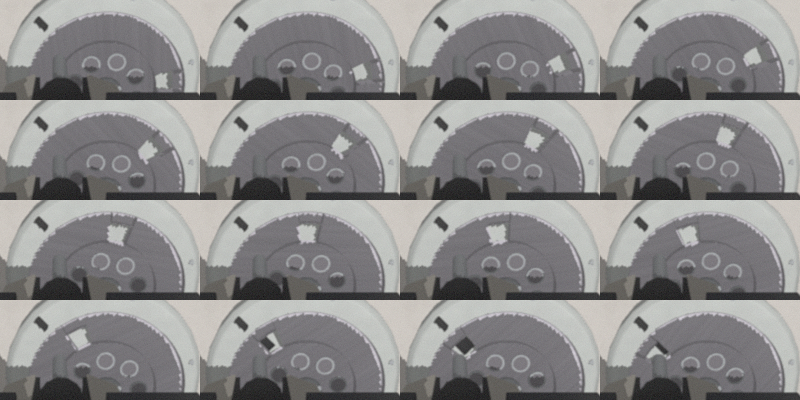

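Run:
```python
import numpy as np,cv2
F=np.load('f.npz')['F']
t=[cv2.resize(F[i][185:245,245:315][:,:,::-1],None,fx=5.5,fy=5,interpolation=cv2.INTER_CUBIC) for i in (37,38,39,40)]
cv2.imwrite('pics/m3.png',np.vstack([np.hstack(t[:2]),np.hstack(t[2:])]))
```

```text
(no output)
```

View pics/m3.png

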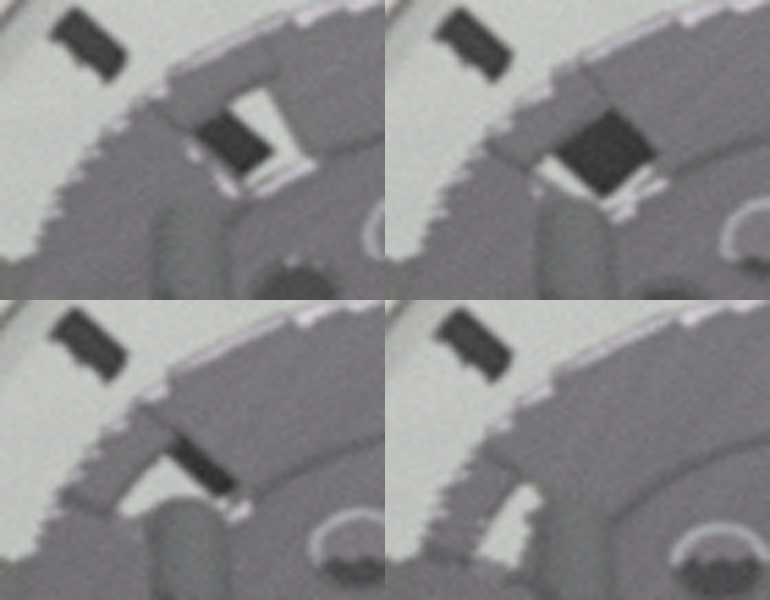

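```bash
cat > m2.py <<'E'
from h import *
T=np.load('f.npz')['T'];cm('wrist')['world_from_camera']=T
def ray(c,uv,z):
    m=cm(c);T=np.array(m['world_from_camera'])
    d=np.linalg.inv(np.array(m['mtx']))@np.array([uv[0],uv[1],1]);d=T[:3,:3]@np.array([d[0],-d[1],-d[2]])
    o=T[:3,3];return o+d*(z-o[2])/d[2]
f=lambda p:(245+p[0]/5.5,185+p[1]/5)
s=ray('wrist',f((218,152)),40);print('sock',s)
cs=[ray('wrist',f(p),40)[:2] for p in [(218,106),(271,153),(218,197),(168,150)]]
for i in range(4): e=cs[(i+1)%4]-cs[i];print(np.linalg.norm(e),np.arctan2(e[1],e[0]))
print('ptr',ray('wrist',f((92,40)),47))
# tip fit: side edges 153,232 ; top 196
for X,Y in [(501.8,144.5),(501,145),(502,143)]:
    R=np.array([proj('wrist',(X+r*np.cos(a),Y+r*np.sin(a),z)) for r,z in ((3.5,77.3),(5,78.8)) for a in np.linspace(0,6.28,40)])
    ax=R[:,0].min(),R[:,0].max(),R[:,1].min()
    print(X,Y,(ax[0]-245)*5.5,(ax[1]-245)*5.5,(ax[2]-185)*5)
o=bot.get_obs();print(o['tool_pos'],o['tcp_rot'])
E
python3 m2.py
```

```text
sock [507.24844764 146.77393261  40.        ]
11.692991685190021 0.32444724407620945
11.37561640157333 -1.251745776835814
11.478574851373514 -2.8551552387190697
10.940446506651112 1.9099891369106448
ptr [479.86142981 139.38352421  47.        ]
501.8 144.5 150.2909299907361 225.95586902861635 178.6563558796871
501 145 150.9850865636126 226.74236581165326 172.51222102573635
502 143 140.79797105378236 216.38461032981738 184.12528294978273
[502.00779474 144.51293991 135.23790705] [3.14147964e+00 4.68941121e-05 2.68677319e+00]
```

```bash
cat >> m2.py <<'E'
print('---')
u=np.array([-.94,-.342])
mBC=ray('wrist',f((244.5,175)),40)[:2];print('sock from inner edge',mBC+7.5*u)
def sil(p):
    X,Y=p
    R=np.array([proj('wrist',(X+r*np.cos(a),Y+r*np.sin(a),z)) for r,z in ((3.5,77.3),(5,78.8)) for a in np.linspace(0,6.28,60)])
    S=np.array([proj('wrist',(X+5*np.cos(a),Y+5*np.sin(a),95)) for a in np.linspace(0,6.28,60)])
    return [((R[:,0].min()+R[:,0].max())/2-245)*5.5-192.5,(R[:,1].min()-185)*5-197]
from scipy.optimize import fsolve
print('tip',fsolve(sil,[502,144]))
# hole track
F=np.load('f.npz')['F'];t=np.load('f.npz')['t']
P=[];tt=[]
for i in range(25,36):
    im=F[i].astype(int);g=im.sum(2)/3
    # bright region inside ring: restrict by radius from approx axis
    m=np.zeros(g.shape,np.uint8)
    ys,xs=np.nonzero(g>150)
    W=np.array([ray('wrist',(x,y),56)[:2] for x,y in zip(xs,ys) if 200<x<420 and 170<y<262]);
    X=np.array([(x,y) for x,y in zip(xs,ys) if 200<x<420 and 170<y<262])
    r=np.hypot(*(W-[549,162]).T);k=(r<60)&(r>38);W=W[k]
    P.append(W.mean(0));tt.append(t[i]);print(i,k.sum(),W.mean(0).round(1),end=';')
P=np.array(P)
r=least_squares(lambda c:np.hypot(*(P-c[:2]).T)-c[2],[549,162,50]) if 0 else __import__('scipy.optimize').optimize.least_squares(lambda c:np.hypot(*(P-c[:2]).T)-c[2],[549,162,50])
print('\naxis',r.x,r.fun.round(2))
E
python3 m2.py
python3 - <<'E'
import numpy as np,cv2
F=np.load('f.npz')['F']
a=F[10:20].astype(float).mean(0)[170:262,220:420][:,:,::-1]
b=F.astype(float)[[4,5,6,7,8,9]].mean(0)[205:245,255:305][:,:,::-1]
cv2.imwrite('pics/av.png',np.clip(cv2.resize(b,None,fx=12,fy=12,interpolation=cv2.INTER_CUBIC)*2-80,0,255))
E
```

```text
sock [507.24844764 146.77393261  40.        ]
11.692991685190021 0.32444724407620945
11.37561640157333 -1.251745776835814
11.478574851373514 -2.8551552387190697
10.940446506651112 1.9099891369106448
ptr [479.86142981 139.38352421  47.        ]
501.8 144.5 150.2909299907361 225.95586902861635 178.6563558796871
501 145 150.9850865636126 226.74236581165326 172.51222102573635
502 143 140.79797105378236 216.38461032981738 184.12528294978273
[502.00779474 144.51293991 135.23790705] [3.14147964e+00 4.68941121e-05 2.68677319e+00]
---
sock from inner edge [505.71805066 146.10325342]
tip [504.58996308 143.78962582]
25 172 [556.6 208.4];26 194 [549.2 208.3];27 219 [541.8 207.6];28 252 [535.4 205.7];29 252 [528.6 202.9];30 251 [522.4 199.3];31 270 [516.5 194.5];32 298 [511.7 189.2];33 292 [507.6 182.5];34 310 [504.8 175.5];35 314 [503.  168.6];
axis [550.9292933  159.54581501  48.91650702] [ 0.26 -0.14  0.   -0.25 -0.15 -0.02  0.14  0.27  0.16 -0.13 -0.14][ WARN:0@0.815] global loadsave.cpp:1063 imwrite_ Unsupported depth image for selected encoder is fallbacked to CV_8U.
```

View pics/av.png

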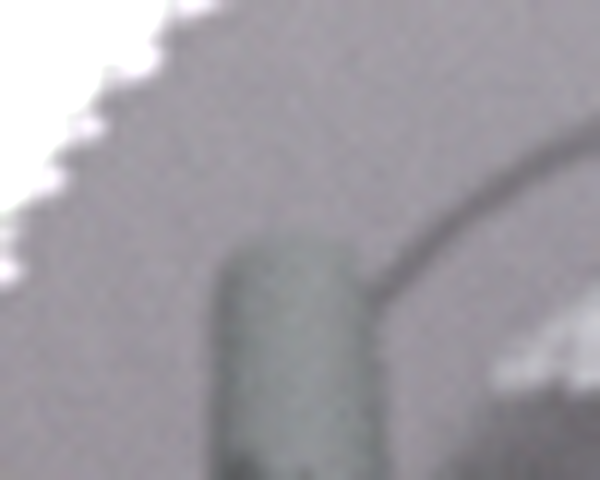

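Call:
servo_tool([
  [0,0.014,0.042,0.12,0],
  [0,0,0,0.12,0],
  [0,0,0,0,0],
  [0,0,0,0,0],
])

```text
time: 8.88
tool_pos: [502.3, 146.7, 123.1]
tcp_rot: [-3.142, -0.0, 2.687]
contact_force: [0.1, -0.3, -2.0]
grip_width: 23.2
```

Run:
```python
from h import *
o=bot.get_obs();print(o['time'],o['tool_pos'],o['contact_force'])
S=[];W=[]
for i in range(4): S.append(bot.capture('side'))
for i in range(20): W.append(bot.capture('wrist'))
np.savez('g.npz',S=np.array(S),W=np.array(W),T=bot.camera_model('wrist')['world_from_camera'])
s=np.median(S,0).astype(np.uint8)[:,:,::-1]
cv2.imwrite('pics/s4.png',cv2.resize(s[190:260,235:335],None,fx=8,fy=8,interpolation=2))
t=[cv2.resize(f[170:260,230:330][:,:,::-1],None,fx=1.6,fy=1.6) for f in W]
cv2.imwrite('pics/m4.png',np.vstack([np.hstack(t[i:i+5]) for i in range(0,20,5)]))
```

```text
8.875 [502.27546041 146.68642033 123.13747549] [ 0.07830504 -0.29625017 -2.01472654]
```

View pics/s4.png

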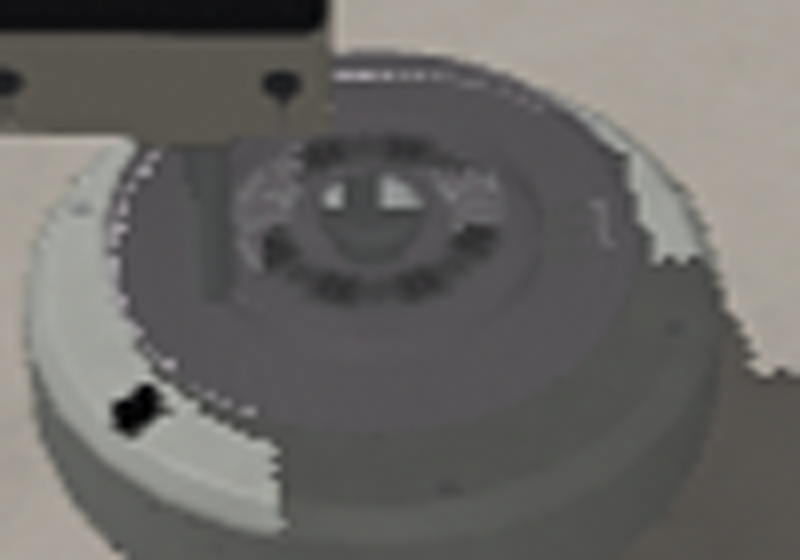

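View pics/m4.png

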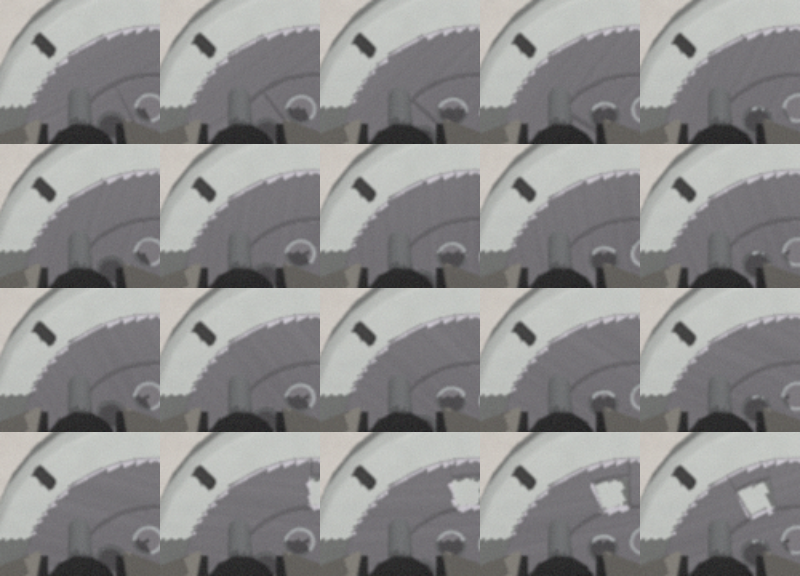

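```bash
cat > m3.py <<'E'
from h import *
from scipy.optimize import least_squares,fsolve
D=np.load('g.npz');cm('wrist')['world_from_camera']=D['T']
b=D['W'][:16].astype(float).mean(0)[195:245,250:310][:,:,::-1]
cv2.imwrite('pics/av2.png',np.clip(cv2.resize(b,None,fx=12,fy=12,interpolation=cv2.INTER_CUBIC)*2-80,0,255).astype(np.uint8))
a=np.linspace(0,2*np.pi,120)
def circ(c,X,Y,r,z): return np.array([proj(c,(X+r*np.cos(t),Y+r*np.sin(t),z)) for t in a])
# side axis
def fs(p):
    C=circ('side',p[0],p[1],66,56);return [C[:,0].min()-248.9,C[:,1].max()-244,C[:,1].min()-197.2]
r=least_squares(fs,[549,161]);print('axis side',r.x,r.fun)
ptr=ray('side',(235+138/8,190+407/8),44.5)[:2];d=ptr-r.x;print('ptr',ptr,np.linalg.norm(d));d/=np.linalg.norm(d)
print('dir',d,'sock',r.x+50*d,ptr-26*d)
def ft(p):
    C=np.vstack([circ('side',p[0],p[1],3.5,64.9),circ('side',p[0],p[1],5,66.4)])
    return [(C[:,0].min()+C[:,0].max())/2-(235+213.5/8),C[:,1].max()-(190+302/8)]
print('tip side',fsolve(ft,[502,146]))
E
python3 m3.py
```

```text
axis side [552.16822492 152.56747882] [ 0.00054486 -0.40495361  0.51159268]
ptr [480.13417957 133.34095024] 74.55577167677659
dir [-0.96617665 -0.25788116] sock [503.85939266 139.67342103] [505.25477234 140.0458603 ]
tip side [504.14315167 142.2847325 ]
```

View pics/av2.png

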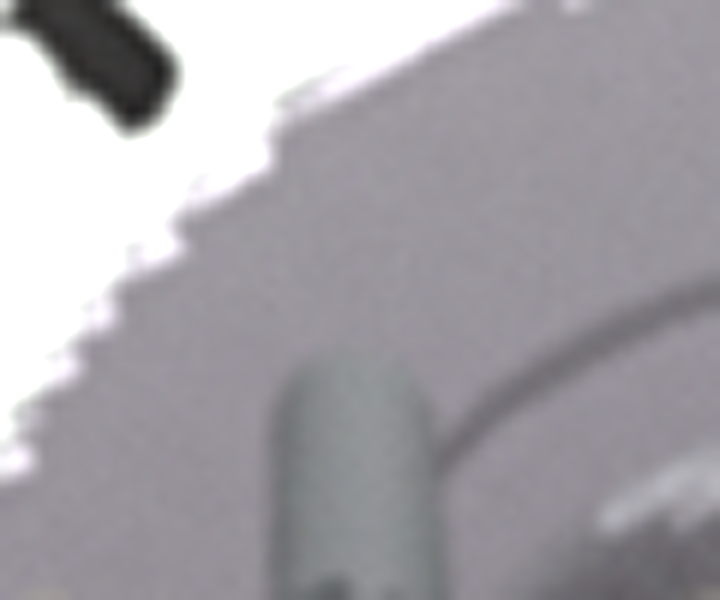

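```bash
cat > m4.py <<'E'
from h import *
from scipy.optimize import minimize,fsolve
D=np.load('f.npz');F=D['F'].astype(float).mean(3);T=D['T'];t=D['t']
m=cm('wrist');K=np.array(m['mtx']);Ti=np.linalg.inv(T)
S=6;x0,y0,x1,y1=255,190,312,235
def pr(P):
    q=(Ti@np.c_[P,np.ones(len(P))].T)[:3];v=K@np.array([q[0],-q[1],-q[2]]);return (v[:2]/v[2]).T
def rect(c,th,hr,ht,z):
    r=np.array([np.cos(th),np.sin(th)]);n=np.array([-r[1],r[0]])
    return np.array([[*(c+a*hr*r+b*ht*n),z] for a,b in((-1,-1),(1,-1),(1,1),(-1,1))])
def msk(P):
    p=(pr(P)-[x0,y0]+0.5)*S
    M=np.zeros(((y1-y0)*S,(x1-x0)*S),np.uint8);cv2.fillPoly(M,[np.round(p).astype(np.int32)],1);return M
fr=[36,37,38,39]
def ren(p):
    sx,sy,th,ph,om=p;s=np.array([sx,sy]);u=np.array([np.cos(th),np.sin(th)]);ax=s-50*u
    ms=msk(rect(s,th,7.5,6.5,40));out=[]
    for i in fr:
        a=th+ph+om*(t[i]-t[38]);c=ax+50*np.array([np.cos(a),np.sin(a)])
        h=msk(rect(c,a,8,7.5,56))&msk(rect(c,a,8,7.5,48))
        I=np.where(h>0,np.where(ms>0,52,195),112).astype(np.float32)
        out.append(cv2.GaussianBlur(cv2.resize(I,(x1-x0,y1-y0),interpolation=cv2.INTER_AREA),(0,0),0.6))
    return np.array(out)
obs=np.array([F[i][y0:y1,x0:x1] for i in fr])
wt=np.ones_like(obs);wt[:,225-3-y0:, :295-x0]=0   # shank
yy,xx=np.mgrid[y0:y1,x0:x1]
# exclude outer rim/light area: keep only within radial 38..61 of axis
W=np.array([ray('wrist',(x,y),56)[:2] for x,y in []]) if 0 else None
Kd=np.linalg.inv(K);d=Kd@np.c_[xx.ravel(),yy.ravel(),np.ones(xx.size)].T;d=T[:3,:3]@np.array([d[0],-d[1],-d[2]])
Pw=T[:2,3,None]+d[:2]*((56-T[2,3])/d[2]);rr=np.hypot(Pw[0]-550.5,Pw[1]-160.5).reshape(xx.shape)
wt*=((rr>39)&(rr<60))
def cost(p): return (np.minimum(np.abs(ren(p)-obs),60)*wt).sum()/wt.sum()
best=None
for ph in (-.15,0,.15):
  for sy in (144,147):
    r=minimize(cost,[504.5,sy,np.pi+.33,ph,3.2],method='Nelder-Mead',options=dict(initial_simplex=np.array([504.5,sy,np.pi+.33,ph,3.2])+np.vstack([np.zeros(5),np.diag([3,3,.1,.1,.2])]),maxiter=600,xatol=.01,fatol=.001))
    print(r.x.round(3),r.fun)
    if best is None or r.fun<best.fun: best=r
R=ren(best.x)
cv2.imwrite('pics/fit.png',cv2.resize(np.vstack([np.hstack(obs),np.hstack(R),np.hstack(obs*wt)]),None,fx=3.4,fy=4,interpolation=0).astype(np.uint8))
E
python3 m4.py
```

```text
[ 5.05506e+02  1.46625e+02  3.42700e+00 -8.00000e-03  2.76400e+00] 10.076725654063686
[ 5.05298e+02  1.46418e+02  3.43500e+00 -2.30000e-02  2.73900e+00] 9.94954753915469
[5.05531e+02 1.46432e+02 3.46100e+00 1.10000e-02 3.05200e+00] 10.445614248193719
[5.05671e+02 1.46274e+02 3.46800e+00 1.70000e-02 3.21600e+00] 10.600202218178778
[ 5.05465e+02  1.46519e+02  3.42400e+00 -1.80000e-02  2.73300e+00] 9.933055974783436
[5.05622e+02 1.46213e+02 3.45400e+00 2.50000e-02 3.32400e+00] 10.751786148355853
```

```bash
cat > m5.py <<'E'
from m3 import *
def fw(p,cx,ty,z):
    C=np.vstack([circ('wrist',p[0],p[1],3.5,z),circ('wrist',p[0],p[1],5,z+1.5)])
    return [(C[:,0].min()+C[:,0].max())/2-cx,C[:,1].min()-ty]
# av2: crop origin(250,195) x12; left 275 right 435 near tip; top 350
for ty in (345,355):
  for z in (64.9,67): print('tip wrist now',fsolve(fw,[504,146],args=(250+355/12-.46,195+ty/12-.46,z)))
E
python3 m5.py | tail -4
```

```text
tip wrist now [503.96532204 145.71687686]
tip wrist now [503.28696839 146.0599638 ]
tip wrist now [504.54203477 145.43470278]
tip wrist now [503.858009   145.78056498]
```

View pics/fit.png

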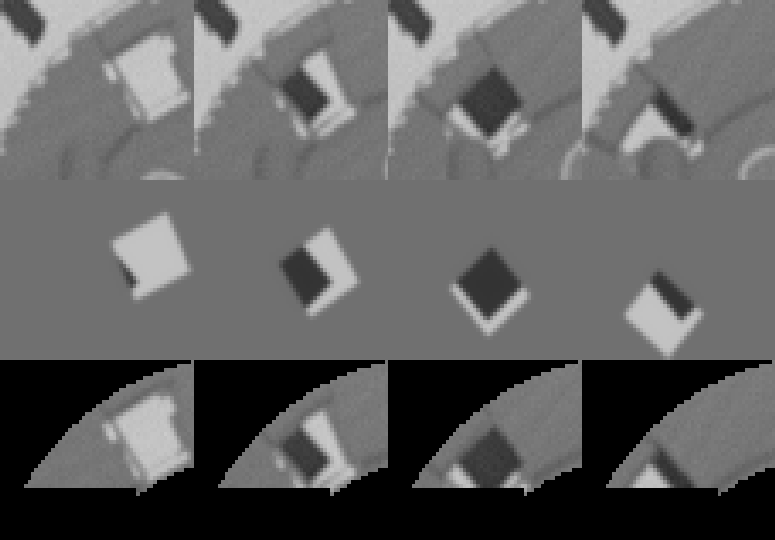

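Call:
servo_tool([
  [0,-0.009,0.013,0.1,0],
  [0,0,0,0,0],
])

```text
time: 10.32
tool_pos: [502.7, 147.1, 117.7]
tcp_rot: [-3.141, -0.001, 2.687]
contact_force: [0.0, 0.2, -1.2]
grip_width: 23.3
```

```bash
cat > det.py <<'E'
from h import *
TH=np.pi+.31; SW=np.array([505.4,146.4]); U=np.array([np.cos(TH),np.sin(TH)]); AX=SW-50*U
def model():
    m=bot.camera_model('wrist');return np.array(m['mtx']),np.linalg.inv(np.array(m['world_from_camera']))
def pj(M,P):
    q=(M[1]@np.r_[P,1])[:3];v=M[0]@np.array([q[0],-q[1],-q[2]]);return v[:2]/v[2]
RA=np.arange(-2.4,-0.25,.04)
def track(im,M):
    g=im.astype(float).mean(2);best=(0,None)
    for a in RA:
        x,y=pj(M,[*(AX+50*np.array([np.cos(TH+a),np.sin(TH+a)])),56]); x=int(round(x));y=int(round(y))
        if 3<x<557 and 3<y<258:
            b=g[y-2:y+3,x-2:x+3].mean()
            if b>best[0]: best=(b,a)
    return best
E
python3 - <<'E'
from det import *
M=model();o=bot.get_obs();print(o['time'],o['tool_pos'],o['contact_force'])
L=[]
for i in range(50):
    t=bot.get_obs()['time'];im=bot.capture('wrist');b=track(im,M);L.append((round(t,3),round(b[0]),b[1]))
    if b[0]>150 and -1.3<b[1]<-0.4: 
        if len([l for l in L if l[1]>150 and l[2]<-.4])>=4: break
print(L[-10:]);cv2.imwrite('pics/w5.png',im[:,:,::-1])
E
```

```text
10.325 [502.67116369 147.06783101 117.68406169] [ 0.01776266  0.22117128 -1.20015344]
[(11.225, 119, np.float64(-0.8799999999999986)), (11.275, 119, np.float64(-1.6399999999999992)), (11.325, 119, np.float64(-1.479999999999999)), (11.375, 119, np.float64(-1.359999999999999)), (11.425, 174, np.float64(-2.0799999999999996)), (11.475, 185, np.float64(-1.9199999999999995)), (11.525, 189, np.float64(-1.7199999999999993)), (11.575, 192, np.float64(-1.5599999999999992)), (11.625, 193, np.float64(-1.5599999999999992)), (11.675, 193, np.float64(-1.279999999999999))]
```

View pics/w5.png

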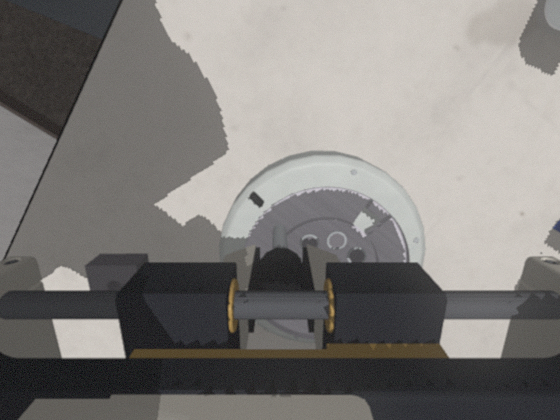

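Call:
servo_tool([
  [0,0,0,0,0],
  [0,0,0,0,0],
  [0,0,0,0,0],
  [0,0,0,0,0],
  [0,0,0,0.05,0],
  [0,0,0,0.03,0],
  [0,0,0,0.03,0],
  [0,0,0,0.02,0],
  [0,0,0,0.01,0],
  [0,0,0,0,0],
])

```text
time: 12.98
tool_pos: [503.3, 147.0, 111.4]
tcp_rot: [3.141, 0.001, 2.687]
contact_force: [0.8, -1.5, 1.8]
grip_width: 23.5
```

```bash
cat > look.py <<'E'
from h import *
import sys
n=sys.argv[1];N=int(sys.argv[2]);W=[];fo=[];ts=[]
for i in range(N):
    o=bot.get_obs();ts.append(o['time']);fo.append(o['contact_force'][2]);W.append(bot.capture('wrist'))
o=bot.get_obs();fo.append(o['contact_force'][2])
print(ts[0],o['time'],'z',o['tool_pos'].round(2),'F',np.round(fo,1),o['contact_force'].round(1))
t=[cv2.resize(f[160:262,220:430][:,:,::-1],None,fx=1.27 if N>2 else 1.8,fy=1.27 if N>2 else 1.8) for f in W]
while len(t)%3: t.append(t[-1]*0)
cv2.imwrite(f'pics/{n}.png',np.vstack([np.hstack(t[i:i+3]) for i in range(0,len(t),3)]))
E
python3 look.py a1 3
```

```text
12.975 13.125 z [503.19 147.03 111.42] F [1.8 2.5 3.4 2.3] [ 1.2 -1.7  2.3]
```

View pics/a1.png

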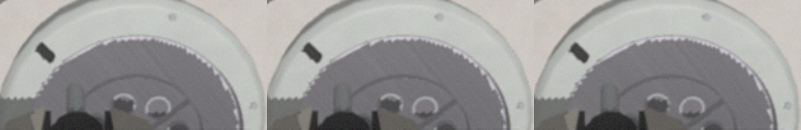

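Call:
servo_tool([
  [0,0,0,-0.01,0],
  [0,0,0,0,0],
])

```text
time: 13.38
tool_pos: [503.0, 147.1, 111.8]
tcp_rot: [3.141, -0.0, 2.687]
contact_force: [0.3, -1.4, 0.9]
grip_width: 23.4
```

```bash
python3 look.py a2 6
```

```text
13.375 13.675 z [502.89 147.09 111.68] F [0.9 2.8 0.8 2.2 1.7 2.3 1.7] [ 0.4 -2.2  1.7]
```

View pics/a2.png

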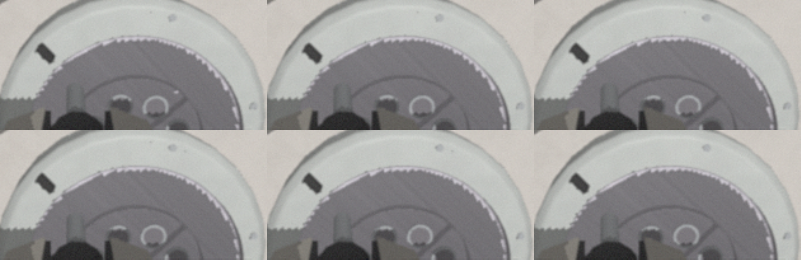

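Call:
servo_tool([
  [0,0,0,-0.008,0],
  [0,0,0,0,0],
  [0,0,0,0,0],
])

```text
time: 14.05
tool_pos: [502.9, 147.1, 112.1]
tcp_rot: [3.142, -0.0, 2.687]
contact_force: [0.1, -1.6, 2.3]
grip_width: 23.4
```

```bash
python3 look.py a3 6
```

```text
14.05 14.35 z [502.97 147.1  112.14] F [2.3 2.6 1.8 1.4 1.5 1.3 1.8] [ 0.  -1.7  1.8]
```

View pics/a3.png

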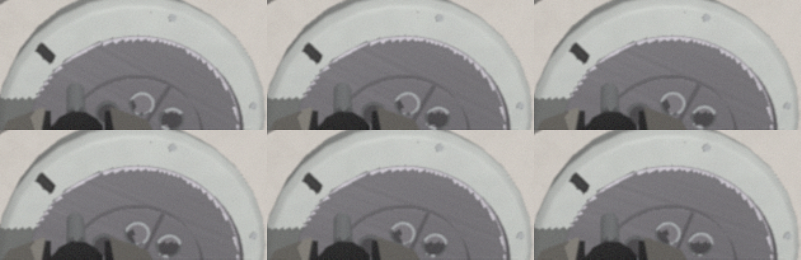

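Call:
servo_tool([
  [0,0,0,0,0],
  [0,0,0,0,0],
  [0,0,0,0,0],
  [0,0,0,0,0],
  [0,0,0,0,0],
  [0,0,0,0,0],
  [0,0,0,0,0],
  [0,0,0,0,0],
  [0,0,0,0,0],
  [0,0,0,0,0],
  [0,0,0,0,0],
  [0,0,0,0,0],
  [0,0,0,0,0],
  [0,0,0,0,0],
  [0,0,0,0,0],
  [0,0,0,0,0],
  [0,0,0,0,0],
  [0,0,0,0,0],
  [0,0,0,0,0],
  [0,0,0,0,0],
])

```text
time: 16.85
tool_pos: [503.0, 147.1, 112.1]
tcp_rot: [3.141, 0.0, 2.687]
contact_force: [0.7, -1.9, 1.2]
grip_width: 23.1
```

```bash
python3 look.py a4 6
```

```text
16.85 17.15 z [502.95 147.09 112.13] F [1.2 1.4 2.4 1.5 1.8 1.8 1.3] [ 1.1 -2.1  1.3]
```

View pics/a4.png

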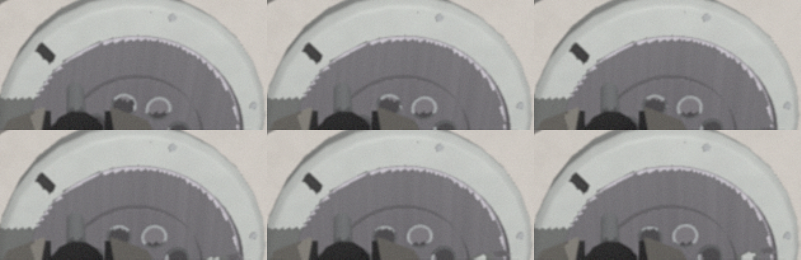

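Call:
servo_tool([
  [0,0,0,0,0],
  [0,0,0,0,0],
  [0,0,0,0,0],
  [0,0,0,0,0],
  [0,0,0,0,0],
  [0,0,0,0,0],
  [0,0,0,0,0],
  [0,0,0,0,0],
  [0,0,0,0,0],
  [0,0,0,0,0],
  [0,0,0,0,0],
  [0,0,0,0,0],
  [0,0,0,0,0],
  [0,0,0,0,0],
  [0,0,0,0,0],
  [0,0,0,0,0],
  [0,0,0,0,0],
  [0,0,0,0,0],
])

```text
time: 19.4
tool_pos: [503.0, 147.1, 112.1]
tcp_rot: [3.142, 0.0, 2.687]
contact_force: [0.9, -2.5, 0.9]
grip_width: 23.4
```

```bash
python3 look.py a5 3
```

```text
19.4 19.55 z [502.97 147.11 112.12] F [0.9 2.  1.1 2.4] [ 0.3 -1.7  2.4]
```

View pics/a5.png

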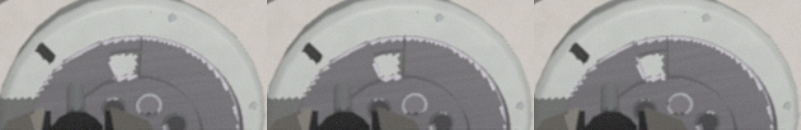

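Call:
servo_tool([
  [0,0,0,0.007,0],
  [0,0,0,0,0],
  [0,0,0,0,0],
  [0,0,0,0,0],
])

```text
time: 20.05
tool_pos: [503.0, 147.1, 111.8]
tcp_rot: [3.142, 0.0, 2.687]
contact_force: [0.4, -0.4, 1.8]
grip_width: 23.5
```

```bash
python3 look.py a6 3
```

```text
20.05 20.2 z [502.99 147.09 111.8 ] F [1.8 1.5 0.6 2. ] [ 0.1 -1.5  2. ]
```

View pics/a6.png

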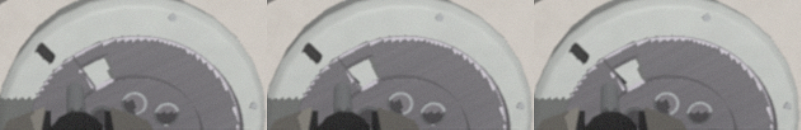

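Call:
servo_tool([
  [0,0,0,0,0],
  [0,0,0,0,0],
  [0,0,0,0,0],
  [0,0,0,0,0],
])

```text
time: 20.7
tool_pos: [502.9, 147.2, 111.7]
tcp_rot: [3.141, -0.0, 2.687]
contact_force: [-0.4, -0.6, -0.4]
grip_width: 23.4
```

```bash
python3 look.py a7 3
```

```text
20.7 20.85 z [502.61 146.97 111.46] F [-0.4  0.5  0.2 -1.4] [-0.3 -1.8 -1.4]
```

View pics/a7.png

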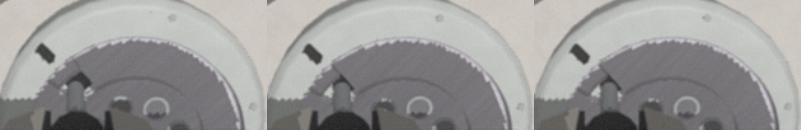

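Call:
servo_tool([
  [0,0,0,0.08,0],
  [0,0,0,0.08,0],
  [0,0,0,0,0],
])

```text
time: 21.22
tool_pos: [503.0, 147.1, 103.4]
tcp_rot: [3.142, -0.0, 2.687]
contact_force: [1.4, -2.0, 0.5]
grip_width: 23.0
```

```bash
python3 look.py a8 2
python3 - <<'E'
from h import *
im=snap('wrist','w8');cv2.imwrite('pics/w8c.png',cv2.resize(im[180:262,230:330][:,:,::-1],None,fx=7,fy=7,interpolation=2))
E
```

```text
21.225 21.325 z [503.01 147.07 103.71] F [0.5 0.6 0.2] [ 0.4 -1.6  0.2]
```

View pics/w8c.png

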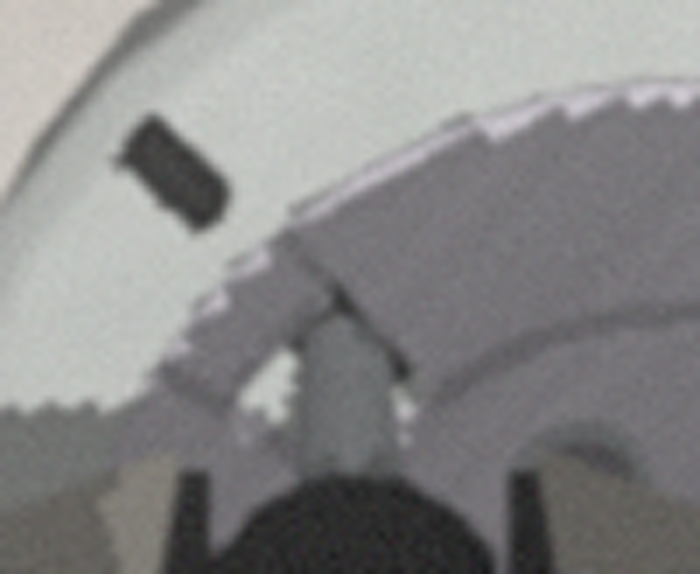

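Call:
servo_tool([
  [0,0,0,0.06,0],
  [0,0,0,0.06,0],
  [0,0,0,0.06,0],
  [0,0,0,0,0],
])

```text
time: 21.88
tool_pos: [502.9, 147.1, 94.5]
tcp_rot: [-3.142, -0.0, 2.687]
contact_force: [1.8, -1.7, 0.8]
grip_width: 23.4
```

Run:
```python
from h import *
for i in range(4):
    o=bot.get_obs();print(o['tool_pos'].round(2),o['contact_force'].round(1),o['moment'].round(2)); im=bot.capture('wrist')
cv2.imwrite('pics/w9c.png',cv2.resize(im[180:262,230:330][:,:,::-1],None,fx=7,fy=7,interpolation=2))
```

```text
[502.89 147.08  94.5 ] [ 1.8 -1.7  0.8] [-0.52 -0.24  0.  ]
[502.89 147.11  94.62] [ 0.7 -2.8  1.9] [-0.46 -0.16  0.02]
[502.92 147.1   94.69] [ 1.4 -1.5  0.6] [-0.47 -0.22  0.05]
[502.93 147.08  94.76] [ 0.5 -1.7  1.4] [-0.42 -0.16 -0.03]
```

View pics/w9c.png

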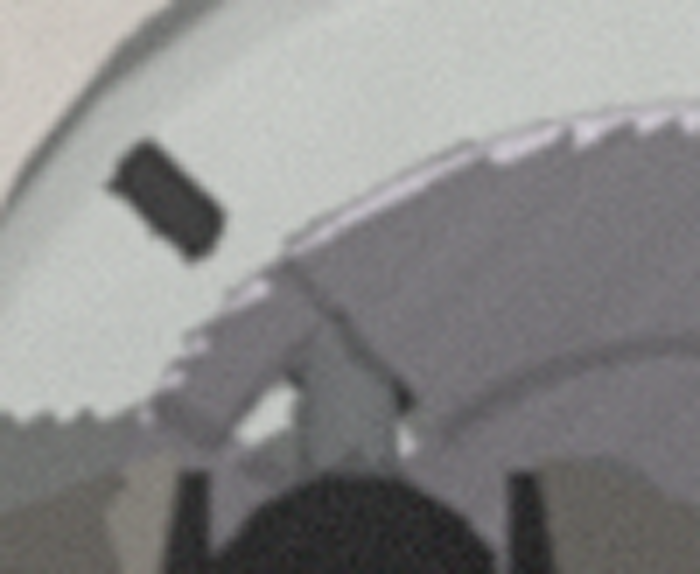

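Call:
servo_tool([
  [0,0,0,0.08,0],
  [0,0,0,0.08,0],
  [0,0,0,0.08,0],
  [0,0,0,0.08,0],
  [0,0,0,0.06,0],
  [0,0,0,0,0],
])

```text
time: 22.82
tool_pos: [502.9, 147.1, 75.5]
tcp_rot: [-3.141, -0.0, 2.687]
contact_force: [0.9, -2.0, 0.5]
grip_width: 23.6
```

Call:
servo_tool([
  [0,0,0,0.04,0],
  [0,0,0,0.02,0],
  [0,0,0,0,0],
  [0,0,0,0,0],
])

```text
time: 23.32
tool_pos: [503.0, 147.1, 72.8]
tcp_rot: [3.141, 0.0, 2.687]
contact_force: [0.3, -2.6, 1.0]
grip_width: 23.6
```

Call:
servo_tool([
  [0,0,0,0.02,0],
  [0,0,0,0,0],
])

```text
time: 23.58
tool_pos: [503.1, 147.1, 72.1]
tcp_rot: [3.141, 0.001, 2.687]
contact_force: [0.2, -3.1, 4.4]
grip_width: 23.6
```

Run:
```python
from h import *
for i in range(2):
    im=bot.capture('side' if i else 'wrist');o=bot.get_obs();print(o['time'],o['tool_pos'].round(2),o['contact_force'].round(1),o['moment'].round(2))
cv2.imwrite('pics/s10.png',cv2.resize(im[180:270,220:340][:,:,::-1],None,fx=6,fy=6,interpolation=2))
```

```text
23.625 [503.17 147.07  72.09] [ 0.5 -2.2  4.5] [-0.44 -0.01 -0.03]
23.675 [503.18 147.08  72.09] [ 0.5 -2.1  4.7] [-0.43 -0.01 -0.04]
```

View pics/s10.png

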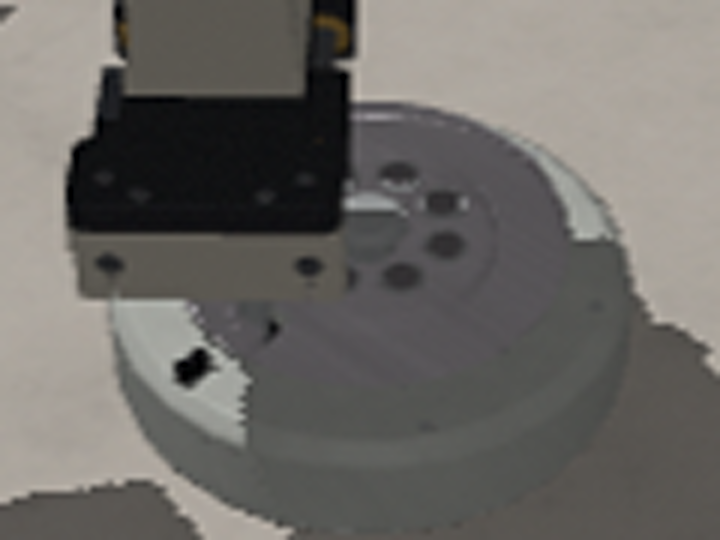

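Call:
servo_tool([
  [0.7,0,0,0,0],
  [0.7,0,0,0,0],
  [0.7,0,0,0,0],
  [0.7,0,0,0,0],
  [0.7,0,0,0,0],
  [0.7,0,0,0,0],
  [0.7,0,0,0,0],
  [0.7,0,0,-0.2,0],
  [0.7,0,0,-0.5,0],
  [0.7,0,0,-0.8,0],
  [0.7,0,0,-0.8,0],
  [0.7,0,0,0,0],
  [0.7,0,0,0,0],
])

```text
time: 25.3
tool_pos: [502.6, 147.0, 186.6]
tcp_rot: [-3.141, -0.0, 2.687]
contact_force: [0.2, -0.4, -0.7]
grip_width: 64.0
```

Run:
```python
from h import *
S=[];W=[]
for i in range(2):
    S.append(bot.capture('side'))
    for j in range(3): W.append(bot.capture('wrist'))
o=bot.get_obs();print(o['time'],o['tool_pos'].round(2),o['contact_force'].round(1),o['grip_width'])
print(np.abs(S[0][150:280,200:360].astype(int)-S[1][150:280,200:360]).mean(), np.abs(W[0].astype(int)-W[-1]).mean())
cv2.imwrite('pics/s11.png',np.hstack([cv2.resize(s[150:270,220:340][:,:,::-1],None,fx=3.3,fy=3.3,interpolation=2) for s in S]))
cv2.imwrite('pics/w11.png',W[-1][:,:,::-1])
bot.capture('side');find('side','pin_head')
```

```text
25.7 [502.78 147.05 186.3 ] [-1.  -1.4 -0.2] 64.11534617562202
0.827548076923077 3.442002551020408
side pin_head 0.57 [513.9 134.5  80.4]
side pin_head 0.56 [551.8 160.4  -4. ]
side pin_head 0.24 [509.3 139.1  55.1]
```

View pics/s11.png

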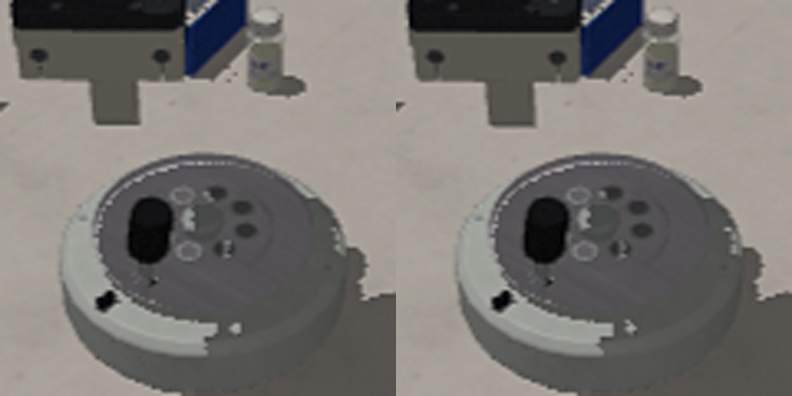

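View pics/w11.png

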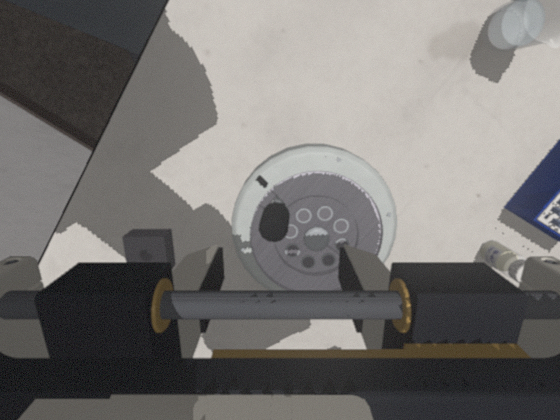

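```bash
python3 -c "
from plant import bot
print(bot.close_job())"
```

```text
the job is handed in; nothing more can be done
None
```

The carousel is parked: the pin stands in the socket through the platter's hole, the gripper has let go and is clear, and the job was handed in at about 25.8 s.

**What I did**
- I pulled the pin from its block and located the socket from wrist frames taken as the hole passed over it.
- I pressed the ring just after the hole had gone by, about 3 N, which nearly stalled the platter.
- I eased to a crawl of about 0.2–0.6 rad/s until the hole reached the tip and the pin dropped in.
- I pushed the pin down with little resistance. It met the socket floor at TCP z = 72.1 mm, against 72.2 mm predicted, with about 4.5 N.

**Last checks**
- The side frames 0.2 s apart show the platter at rest and the pin upright in the hole.
- The gripper is open to 64 mm, with the TCP at z = 186 mm. I never moved near the beaker or the vials, but I did not re-measure their positions.
- The wrist force readings stayed under about 5 N. They are noisy by roughly ±1 N, and I had no direct reading of the contact force between pin and platter.

**Disagreements**
- The cameras disagreed on positions by 2–5 mm in places. I used the wrist's direct view of the socket, and the low-force insertion bore it out.
- The last network reading of the pin head was about 10 mm off, with p = 0.57, and does not match the pictures. I disregarded it.

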